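Sort panel parts and stack spacers to the gauge mark

ROBOT

A 7-joint arm with a two-finger parallel gripper is mounted at the origin on the work surface. World frame = base frame: x ahead of the robot, y to its left, z up, the work surface at z = 0. Lengths are in mm, angles in rad, forces in N, time in s.
With the tool pointing down it reaches from about 425 to 825 mm from the base axis. Payload 3.6 kg.
Tool frame: the origin (TCP) lies at the very end of the fingers, on their centre line; the grasp point (between the pads) lies 19 mm behind it; z points along the fingers, y is the line along which they close (so a half turn about z gives the same grasp; the last joint's range is limited). The gripper opens to 93 mm and grips with 3 to 60 N. Pads are 15 mm wide; open, the fingers measure 128 mm over their backs; the gripper's body (75 mm by 188 mm) begins 65 mm behind the grasp point.
Start: joints at [-1.23, 0.615, -0.013, 1.423, 0.008, 1.103, -0.04], TCP at [233.681, 606.51, 218.64] pointing down, gripper open.
Joint ranges: [-3.12, 3.12], [-0.3, 2.06], [-1.34, 1.32], [0.26, 2.42], [-1.36, 4.5], [0.01, 1.98], [-2.84, 2.84]. Speed limits (rad/s): [2.79, 2.79, 3.14, 3.14, 3.14, 3.14, 3.14].

INTERFACE

Orientations are given as a unit quaternion [w, x, y, z].
In Python, from bench import bot, ticket, probe_bus, capture, camera_params gives the robot as it stands (bot), with the cameras as plain functions, the job (ticket) and the readings (probe_bus).
- The arm moves only by the shell command python3 jog.py 'ROWS' [OPENING] [FORCE]. ROWS is a JSON list of rows, 1 to 5 of them, each of 4 numbers: dx, dy, dz in mm, then a turn about the tool's z in rad; each row is the pose to reach, as a shift and turn from the pose commanded when the command began, along the tool's axes at that moment; what a row does not reach only later rows make up. A row lasts 1/12 s, in which the tool goes at most 41.7 mm and 0.125 rad, less where a joint would pass 70% of its speed; a pose out of reach is approached as far as the arm can. OPENING is the finger opening in mm, set as the command begins (- or left out keeps the last). The fingers move at their own pace and stop on an object; FORCE is the grip in N (left out, the last holds). Time passes only in rows, so rows that do not move let the fingers close. It prints the time, the measured TCP pose, the force, the opening and the grip force at its end. Input that does not fit is refused with a message, and nothing moves.
- probe_bus.get_state(): the state, without advancing time (a new reading comes with each control period).
- capture(name): name is "side" or "top" or "wrist"; returns the picture (480x640x3 uint8, red, green, blue); there is no depth.
- camera_params(name): a dict with "K" (3x3 intrinsics, pixels), "k1" (the pictures are not rectified: a ray, as slopes to the right and down, at radius r is drawn at 1 + k1 r^2 times it, then the intrinsics apply), "view" (4x4, takes a point from world to camera coordinates). Camera axes: x right, y up, looking along -z (the intrinsics and any distortion apply to the point x, -y, -z); pixel columns grow to the right and rows downward; lengths in mm; the calibration is good to about 2 mm. A picture is of the moment at which its call begins: read the wrist's pose just before it. camera_params takes no time and is no camera call; for the wrist camera it gives the pose at the moment of the call.
- ticket.finish_job(): hands the job in; it is judged then, once.
The state is a dict: "time": time; "joint_pos": joint angles; "qvel": joint speeds; "joint_torque": joint torques, N m; "eef_pos": TCP position; "eef_rot": TCP orientation; "wrist_force": force on the tool from outside, world axes, zero at the start; "moment": the same for the moment, N m; "opening": finger opening in mm; "grasp_force": force on a finger pad.
Only numpy, scipy, OpenCV 4.12 (cv2) and the standard library are available. Lean on these libraries where they do the work, as an engineer would, in place of code of your own. Each camera call takes 0.05 s, during which the arm holds its last target. There are 200 camera calls.

TASK

Sort the parts lying on the control-panel bench: stand the white circuit breaker upright in the blue bin and the black contactor upright in the orange bin. Stack the right two of the three coloured spacer plates flat and square on the height gauge, within its white outline, so that the top of the stack meets the red mark, and lay the plate left over flat in the white tray. Let go of everything and leave it at rest.

Things in the scene. Friction and masses are not known exactly. Their poses are not given: they have to be found in the camera images.
- breaker: Circuit breaker: white plastic block with a blue toggle on top, standing upright. 85 mm long (x), 36 mm wide (y), end shoulders 45 mm high; the raised middle is 45 mm long and 68 mm high, toggle to 76 mm. The sides are flush, 36 mm apart from bottom to top: grasp across y near the top of the middle. Origin at the centre of its underside, z up. About 0.22 kg.
- contactor: Contactor: black plastic block with brass screws and a grey middle with a small yellow mark, standing upright. 75 mm long (x), 45 mm wide (y), end shoulders 50 mm high; the raised middle is 45 mm long and 72 mm high, mark to 74 mm. The sides are flush, 45 mm apart: grasp across y near the top of the middle. Origin at the centre of its underside, z up. About 0.3 kg.
- plate_thin: Yellow plastic spacer plate, 70 x 46 mm, 10 mm thick; lies flat. Origin at the centre of its underside, x along the 70 mm length, y across the 46 mm width (grasp across y), z up.
- plate_mid: Green plastic spacer plate, 70 x 46 mm, 15 mm thick; lies flat. Origin at the centre of its underside, x along the 70 mm length, y across the 46 mm width (grasp across y), z up.
- plate_thick: Purple plastic spacer plate, 70 x 46 mm, 20 mm thick; lies flat. Origin at the centre of its underside, x along the 70 mm length, y across the 46 mm width (grasp across y), z up.
- bin_blue: Blue open bin, fixed to the bench, 140 (x) x 120 (y) mm outside, 30 mm high, walls 4 mm and floor 4 mm thick. Origin at the centre of its underside, on the bench; z up.
- bin_orange: Orange open bin, fixed to the bench, same size as the blue one: 140 (x) x 120 (y) mm outside, 30 mm high, walls 4 mm and floor 4 mm thick. Origin at the centre of its underside, on the bench; z up.
- tray_white: White shallow tray, fixed to the bench, 140 (x) x 130 (y) mm outside, 10 mm high, walls 4 mm and floor 4 mm thick. Origin at the centre of its underside, on the bench; z up.
- gauge: Fixed height gauge: dark steel base 126 x 100 mm, 8 mm thick (x -70 to +56 mm), with a white 77 x 54 mm outline, long side along x, centred on the origin; a steel post 12 x 30 mm at x = -60 mm, 52 mm high. A red line round the post with a short red tongue is the mark: 38 mm above the bench, 30 mm above the base's upper face. Origin on the bench under the outline's centre, z up.
- gauge_pad (a point): Centre of the gauge's white outline, on the upper face of its base, 8 mm above the bench; axes as the gauge's.

How it is judged (in metres and radians):
At the end, for the whole second after the job is handed in: Breaker upright in the blue bin, contactor upright in the orange bin (on the floor, 0.12 rad); green plate flat in the white tray; yellow and purple plates stacked on the gauge in either order, each within 12 mm and 0.2 rad of the outline, top within 3 mm of the mark; all released, at rest (horizontal distance between breaker and bin_blue below 0.065 m and z of breaker in the frame of bin_blue between 0 and 0.008 m and angle between each of breaker, contactor's own z axis and vertical below 0.12 rad and horizontal distance between contactor and bin_orange below 0.065 m and z of contactor in the frame of bin_orange between 0 and 0.008 m and horizontal distance between plate_mid and tray_white below 0.06 m and z of plate_mid in the frame of tray_white between 0 and 0.008 m and angle between plate_mid's own z axis and vertical below 0.08 rad and horizontal distance between each of plate_thin, plate_thick and gauge_pad below 0.012 m and angle between each of plate_thin, plate_thick's own z axis and vertical below 0.06 rad and angle between the x axis of each of plate_thin, plate_thick and the x axis of gauge, either way round below 0.2 rad and ((z of plate_thick in the frame of gauge_pad between -0.002 and 0.003 m and z of plate_thin in the frame of gauge_pad between 0.018 and 0.023 m) or (z of plate_thin in the frame of gauge_pad between -0.002 and 0.003 m and z of plate_thick in the frame of gauge_pad between 0.008 and 0.013 m)) and linear speed of each of breaker, contactor, plate_thin, plate_mid, plate_thick below 0.02 m/s and angular speed of each of breaker, contactor, plate_thin, plate_mid, plate_thick below 0.2 rad/s); the robot touches nothing.
It also fails if it takes over 144 s, if anything falls off the work surface, if the arm or the gripper's body presses on something with over 40 N, if the wrist force passes 120 N, or if a joint passes its speed limit or range.

## Working session

There is one attempt and no reset: what is moved stays moved. The work goes in short steps, Python scripts to look and compute and a shell command to move; the robot and the scene stay as the last step left them, time stands still between calls to the robot, and variables do not carry over. Pictures are saved under pics/ and viewed, at most 14 in all, crops included, and the job is handed in when it is done.

```bash
ls; mkdir -p pics; python3 - <<'E'
from bench import bot, ticket, probe_bus, capture, camera_params
import cv2
for n in ("top","side"):
    im=capture(n); cv2.imwrite(f"pics/{n}0.png",im[:,:,::-1])
    print(n,camera_params(n))
s=probe_bus.get_state();print(s)
E
```

```text
bench.py
jog.py
pics
top {'K': array([[595.43768687,   0.        , 301.11318819],
       [  0.        , 595.43768687, 250.62384066],
       [  0.        ,   0.        ,   1.        ]]), 'k1': 0.05629174602670211, 'view': array([[ 2.63862350e-02, -9.99597500e-01, -1.04213877e-02,
        -9.01845872e-01],
       [ 9.83530320e-01,  2.40945769e-02,  1.79130012e-01,
        -5.05660076e+02],
       [-1.78806813e-01, -1.49763174e-02,  9.83770214e-01,
        -1.23115537e+03],
       [ 0.00000000e+00,  0.00000000e+00,  0.00000000e+00,
         1.00000000e+00]])}
side {'K': array([[598.55548842,   0.        , 327.22627144],
       [  0.        , 598.55548842, 233.64544456],
       [  0.        ,   0.        ,   1.        ]]), 'k1': 0.04418559793908567, 'view': array([[ 7.11162255e-01, -7.02998851e-01, -6.39241372e-03,
        -3.31489343e+02],
       [ 4.14109339e-01,  4.11535592e-01,  8.11881710e-01,
        -2.42611792e+02],
       [-5.68121203e-01, -5.80026786e-01,  5.83786969e-01,
        -8.91742454e+02],
       [ 0.00000000e+00,  0.00000000e+00,  0.00000000e+00,
         1.00000000e+00]])}
{'time': 0.1, 'joint_pos': array([-1.22949594,  0.61580634, -0.01263312,  1.4247081 ,  0.00810146,
        1.10338136, -0.0403857 ]), 'qvel': array([ 0.00106811, -0.00105678,  0.00120701, -0.00215995,  0.00028339,
        0.00189873, -0.0006223 ]), 'joint_torque': array([ 1.54682806e-03, -4.60044193e+01,  2.09910264e-01, -1.66247624e+01,
       -6.12071366e-02,  1.69358379e-02,  9.68119639e-05]), 'eef_pos': array([233.44745464, 605.88822261, 217.61756687]), 'eef_rot': array([-1.97001734e-04,  1.82819171e-01,  9.83145911e-01, -1.10923411e-03]), 'wrist_force': array([ 0.58432128, -0.74103361,  0.11620062]), 'moment': array([-0.07172642,  0.00511934, -0.01026715]), 'grasp_force': 0.0, 'opening': 92.89033098509782}
```

View pics/top0.png

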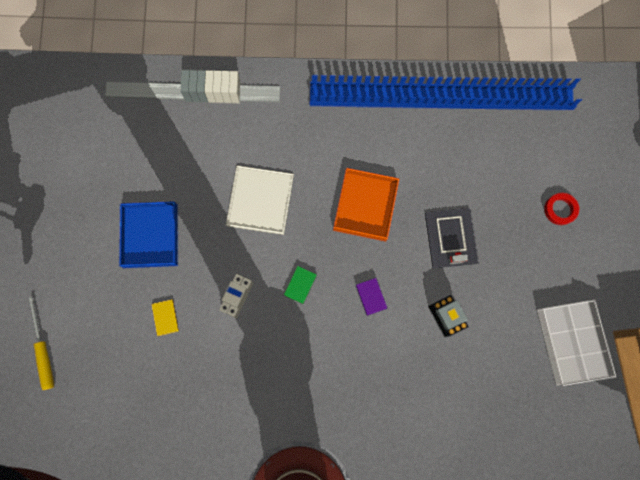

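View pics/side0.png

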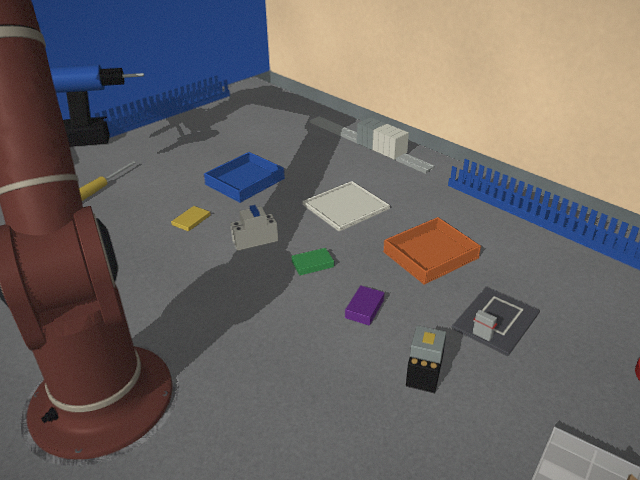

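The top view shows the blue bin at (148,235), yellow plate (165,317), breaker (236,295), green plate (300,284), tray (260,200), orange bin (366,205), purple plate (371,296), contactor (449,316) and gauge (452,237). The side view confirms everything is upright or flat.

```bash
cat > h.py <<'E'
import numpy as np, cv2
from bench import bot, ticket, probe_bus, capture, camera_params
from scipy.spatial.transform import Rotation as Rn
def rays(px,p):
    q=(np.asarray(px,float).reshape(-1,2)-[p["K"][0,2],p["K"][1,2]])/[p["K"][0,0],p["K"][1,1]]
    u=q.copy()
    for _ in range(8): u=q/(1+p["k1"]*(u**2).sum(1,keepdims=True))
    V=p["view"]; d=np.c_[u[:,0],-u[:,1],-np.ones(len(u))]@V[:3,:3]
    return -V[:3,:3].T@V[:3,3], d
def onplane(px,p,z):
    c,d=rays(px,p); return (c+d*((z-c[2])/d[:,2])[:,None])[:,:2]
def pix(P,p):
    V=p["view"]; c=V[:3,:3]@np.asarray(P,float)+V[:3,3]; u=np.array([c[0],-c[1]])/-c[2]
    return u*(1+p["k1"]*(u@u))*p["K"][0,0]+p["K"][:2,2]
def mask(im,lo,hi,roi=None):
    m=cv2.inRange(cv2.cvtColor(im,cv2.COLOR_RGB2HSV),np.array(lo),np.array(hi))
    if roi is not None:
        k=np.zeros_like(m);x0,y0,x1,y1=roi;k[y0:y1,x0:x1]=255;m&=k
    return m
def rect(m,p,z):
    """min-area rectangle, in world mm, of the largest blob seen at height z: centre, (long,short), yaw of long side"""
    c=max(cv2.findContours(m,cv2.RETR_EXTERNAL,cv2.CHAIN_APPROX_NONE)[0],key=cv2.contourArea)
    w=onplane(c,p,z).astype(np.float32); b=cv2.boxPoints(cv2.minAreaRect(w))
    e=[b[1]-b[0],b[2]-b[1]]; e.sort(key=lambda v:-np.hypot(*v))
    return b.mean(0).round(1),[round(float(np.hypot(*v)),1) for v in e],round(float(np.arctan2(e[0][1],e[0][0])%np.pi),3)
def plan(x,y,z,yaw=None):
    """rows' numbers to bring the TCP to x y z with the closing line (tool y) square to the part's x axis at yaw"""
    s=probe_bus.get_state(); R=Rn.from_quat(np.roll(s["eef_rot"],-1)).as_matrix()
    d=R.T@(np.array([x,y,z])-s["eef_pos"]); t=0
    if yaw is not None:
        a=np.arctan2(R[1,0],R[0,0]); t=-((yaw-a+np.pi/2)%np.pi-np.pi/2)
    print("jog",d.round(1),"turn",round(t,3),"(alt",round(t-np.sign(t)*np.pi,3),") j7",s["joint_pos"][6].round(2),"t",round(s["time"],1))
E
python3 - <<'E'
from h import *
im=capture("top");p=camera_params("top")
for n,lo,hi,roi,z in [("yellow",(20,120,80),(35,255,255),(140,290,190,345),10),("green",(45,100,40),(80,255,255),None,15),
 ("purple",(130,80,40),(165,255,255),None,20),("orange",(5,150,60),(18,255,255),(320,150,410,250),30),
 ("blue",(105,150,40),(125,255,255),(110,190,185,275),30),("tray",(0,0,170),(180,60,255),(215,155,300,240),10),
 ("toggle",(100,100,30),(125,255,255),(215,265,255,320),76),("breaker",(0,0,105),(180,255,255),(215,268,255,320),55),
 ("mark",(20,120,80),(35,255,255),(430,290,470,340),74),("contgrey",(15,8,110),(110,255,255),(425,285,475,345),72),
 ("outline",(0,0,140),(180,60,255),(430,210,475,256),8)]:
    try: print(n,*rect(mask(im,lo,hi,roi),p,z))
    except Exception as e: print(n,e)
g=cv2.hconcat([cv2.resize(im[y:y+75,x:x+65],None,fx=6,fy=6,interpolation=2) for x,y in ((205,262),(420,280))])
cv2.imwrite("pics/c1.png",g[:,:,::-1])
E
```

```text
yellow [359.  303.3] [71.9, 47.4] 0.251
green [436.4  13.3] [71.8, 46.6] 2.73
purple [ 414.4 -140.8] [71.3, 47.5] 0.362
orange [ 616.3 -127.4] [146.5, 120.6] 2.956
blue [537.2 347.3] [144.2, 122.6] 0.063
tray [626.2 108.6] [141.4, 130.9] 3.015
toggle [410.3 148.1] [29.0, 10.1] 1.135
breaker [402.7 153.4] [94.6, 73.8] 0.042
mark [ 376.4 -301.8] [19.6, 16.6] 0.485
contgrey [ 374.2 -309.3] [56.6, 56.4] 0.453
outline [ 558. -317.] [78.0, 55.4] 0.124
```

View pics/c1.png

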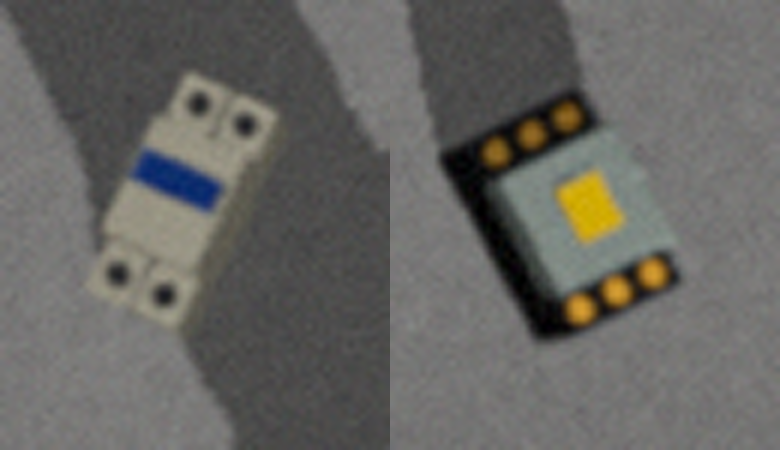

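Crop: breaker screw pairs at crop px (200,103),(246,124) and (118,273),(165,295); contactor screws at (497,153),(532,133),(567,117) and (581,310),(617,290),(653,272). I'll use these for centre and yaw. I'll start with the yellow plate's neighbour order: purple → gauge, yellow → gauge, green → tray, and breaker and contactor last. First I compute where those two are.

```bash
python3 - <<'E'
from h import *
p=camera_params("top")
B=onplane(np.array([(200,103),(246,124),(118,273),(165,295)])/6+[205-.4,262-.4],p,45)
c=np.array([(497,153),(532,133),(567,117),(581,310),(617,290),(653,272)],float);c[:,0]-=390
C=onplane(c/6+[420-.4,280-.4],p,50)
for n,P in(("breaker",B),("contactor",C)):
    k=len(P)//2;v=P[:k].mean(0)-P[k:].mean(0);print(n,P.mean(0).round(1),np.arctan2(v[1],v[0])%np.pi,np.hypot(*v))
plan(409,152,150,0); plan(409,152,40,0)
E
```

```text
breaker [407.5 149.4] 2.7397816903745813 66.22536255544169
contactor [ 376.3 -302.2] 0.4852754534435774 60.157031080168984
jog [-327.  -360.4   68.5] turn -0.368 (alt 2.774 ) j7 -0.04 t 0.1
jog [-327.  -360.2  178.5] turn -0.368 (alt 2.774 ) j7 -0.04 t 0.1
```

```bash
python3 -c "
from h import *
plan(359,303.3,100,.251)"
```

```text
jog [-225.9 -237.1  118.2] turn -0.619 (alt 2.523 ) j7 -0.04 t 0.1
```

```bash
python3 jog.py '[[-38,-40,18,0],[-76,-80,36,0],[-113,-120,54,0],[-113,-120,54,0]]'; python3 jog.py '[[-38,-40,18,0],[-76,-80,36,0],[-113,-117,54,0],[-113,-117,54,0]]'; python3 jog.py '[[0,0,0,-0.12],[0,0,0,-0.24],[0,0,0,-0.36],[0,0,0,-0.48],[0,0,0,-0.6]]' 70; python3 - <<'E'
from h import *
p=camera_params("wrist");im=capture("wrist");cv2.imwrite("pics/w1.png",im[:,:,::-1])
print(rect(mask(im,(20,120,80),(35,255,255)),p,10)); plan(359,303.3,2.5,.251)
E
```

```text
time: 0.48
eef_pos: [293.8, 458.1, 166.1]
eef_rot: [0.0, 0.182, 0.983, -0.0]
wrist_force: [0.4, -0.2, 0.0]
opening: 93.1
grasp_force: 0.0
time: 0.82
eef_pos: [355.5, 312.5, 113.9]
eef_rot: [0.0, 0.183, 0.983, 0.0]
wrist_force: [0.6, -0.2, -0.0]
opening: 92.9
grasp_force: 0.0
time: 1.23
eef_pos: [355.2, 314.0, 114.2]
eef_rot: [-0.0, -0.119, 0.993, -0.0]
wrist_force: [-0.6, -0.4, -0.6]
opening: 70.7
grasp_force: 0.0
(array([358.3, 300.1], dtype=float32), [70.3, 45.6], 0.251)
jog [ -1.1 -11.  111.6] turn -0.01 (alt 3.132 ) j7 0.87 t 1.3
```

View pics/w1.png

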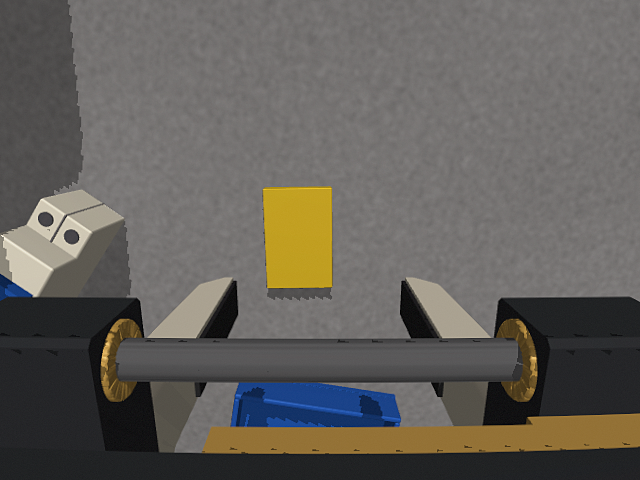

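The wrist view shows the yellow plate whole, at px 264–332 by 187–290. The top and wrist fixes agree within 3 mm, so I grasp it.

```bash
python3 jog.py '[[-1,-12.5,35,-0.01],[-1,-12.5,70,-0.01],[-1,-12.5,100,-0.01],[-1,-12.5,108,-0.01],[-1,-12.5,111,-0.01]]' 70; python3 jog.py '[[0,0,0,0],[0,0,0,0],[0,0,0,0],[0,0,0,0],[0,0,0,0]]' 40 25;python3 jog.py '[[0,0,0,0],[0,0,0,0]]'; python3 jog.py '[[0,0,-40,0],[0,0,-80,0],[0,0,-100,0],[0,0,-100,0]]'; python3 -c "
from h import *
plan(558,-317,100,.124)"
```

```text
time: 1.7
eef_pos: [358.1, 301.5, 1.8]
eef_rot: [-0.002, -0.12, 0.993, -0.001]
wrist_force: [0.3, 1.3, 0.3]
opening: 69.7
grasp_force: 0.0
time: 2.12
eef_pos: [359.7, 302.8, 4.5]
eef_rot: [0.001, -0.121, 0.993, 0.001]
wrist_force: [-0.1, 0.2, 5.7]
opening: 45.4
grasp_force: 25.0
time: 2.28
eef_pos: [359.7, 302.7, 4.5]
eef_rot: [0.001, -0.121, 0.993, 0.001]
wrist_force: [-0.5, -1.3, 7.4]
opening: 45.1
grasp_force: 25.0
time: 2.62
eef_pos: [361.3, 304.4, 107.5]
eef_rot: [0.004, -0.121, 0.993, 0.003]
wrist_force: [-0.4, 0.2, -0.3]
opening: 45.7
grasp_force: 25.0
jog [ -42.2 -650.4    4.9] turn 0.118 (alt -3.024 ) j7 0.88 t 2.6
```

```bash
python3 jog.py '[[-2,-32,0,0],[-4,-65,0,0],[-6,-98,0,0],[-8,-131,0,0],[-10,-164,0,0]]'; python3 jog.py '[[-2,-33,0,0],[-4,-66,0,0],[-6,-99,0,0],[-8,-132,0,0],[-11,-165,0,0]]'; python3 jog.py '[[-2,-33,0,0],[-4,-66,0,0],[-6,-99,0,0],[-8,-132,0,0],[-11,-165,0,0]]';python3 jog.py '[[-2,-33,0,0],[-4,-66,0,0],[-6,-99,0,0],[-8,-132,0,0],[-10,-155,0,0]]'; python3 jog.py '[[0,0,0,0.06],[0,0,0,0.12],[0,0,0,0.12],[0,0,0,0.12]]'; python3 - <<'E'
from h import *
p=camera_params("wrist");im=capture("wrist");cv2.imwrite("pics/w2.png",im[:,:,::-1])
s=probe_bus.get_state();z=s["eef_pos"][2]
print(rect(mask(im,(20,120,80),(35,255,255)),p,z-4.5+10),s["eef_pos"]); plan(558,-317,40,.124)
E
```

```text
time: 3.03
eef_pos: [407.7, 143.8, 102.8]
eef_rot: [-0.0, -0.121, 0.993, -0.0]
wrist_force: [0.1, -0.7, 0.0]
opening: 45.9
grasp_force: 25.0
time: 3.45
eef_pos: [457.7, -13.9, 102.7]
eef_rot: [-0.001, -0.121, 0.993, 0.0]
wrist_force: [1.3, 1.4, -0.4]
opening: 45.5
grasp_force: 25.0
time: 3.87
eef_pos: [507.9, -171.3, 102.5]
eef_rot: [-0.001, -0.121, 0.993, 0.0]
wrist_force: [0.5, 0.1, -1.1]
opening: 45.7
grasp_force: 25.0
time: 4.28
eef_pos: [554.6, -321.8, 102.1]
eef_rot: [-0.001, -0.119, 0.993, -0.001]
wrist_force: [-0.3, -0.2, 0.2]
opening: 45.7
grasp_force: 25.0
time: 4.62
eef_pos: [554.9, -317.2, 102.3]
eef_rot: [-0.001, -0.062, 0.998, 0.0]
wrist_force: [0.1, -0.1, -0.4]
opening: 45.3
grasp_force: 25.0
(array([ 544.4, -318.7], dtype=float32), [54.4, 45.3], 0.124) [ 555.06774693 -317.09212172  102.6229511 ]
jog [-3.  -0.3 62.6] turn 0.0 (alt -3.141 ) j7 1.99 t 4.7
```

View pics/w2.png

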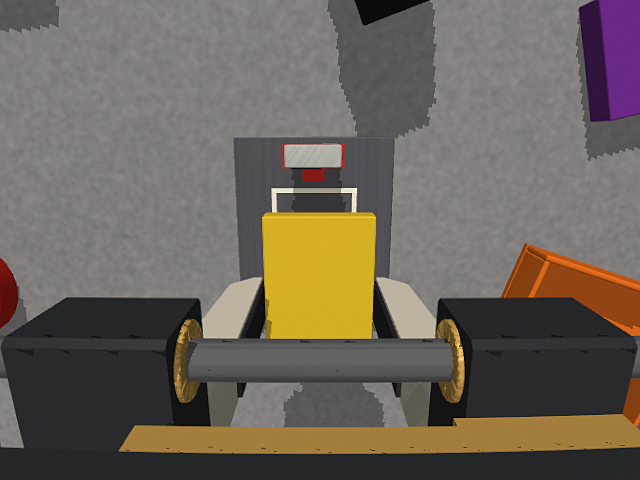

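The wrist view shows the plate held square (262–376, row 213 near edge), with the outline's near edge at row ~190 (272–357) and the post nearer the robot. I use those edges to align the plate to the outline.

```bash
python3 - <<'E'
from h import *
p=camera_params("wrist")
e=onplane([(272,188.5),(357,188.5)],p,8);v=e[1]-e[0]
u=np.array([np.cos(.124),np.sin(.124)])
print(e, np.hypot(*v), np.arctan2(*-v[::-1]) , "outline centre", e.mean(0)+38.5*u)
E
```

```text
[[ 523.89422347 -350.841479  ]
 [ 517.2247015  -297.52285139]] 53.73414718358321 -1.4463546597503047 outline centre [ 558.76385355 -319.42038996]
```

```bash
python3 jog.py '[[-6,-1.5,35,0],[-6,-1.5,65,0],[-6,-1.5,80,0],[-6,-1.5,86,0],[-6,-1.5,89,0]]'; python3 jog.py '[[0,0,0,0],[0,0,1,0],[0,0,1,0]]';  python3 jog.py '[[0,0,0,0],[0,0,0,0],[0,0,0,0],[0,0,0,0]]' 62; python3 jog.py '[[0,0,-35,0],[0,0,-70,0],[0,0,-90,0],[0,0,-90,0]]'; python3 - <<'E'
from h import *
im=capture("side");cv2.imwrite("pics/s2.png",cv2.resize(im[250:400,400:600],None,fx=3,fy=3)[:,:,::-1])
plan(414.4,-140.8,100,.362)
E
```

```text
time: 5.08
eef_pos: [561.0, -317.8, 13.0]
eef_rot: [-0.001, -0.062, 0.998, 0.001]
wrist_force: [-0.4, -1.2, -0.6]
opening: 45.3
grasp_force: 25.0
time: 5.33
eef_pos: [562.6, -318.9, 14.7]
eef_rot: [0.001, -0.061, 0.998, -0.001]
wrist_force: [-0.7, -0.7, 0.5]
opening: 45.7
grasp_force: 25.0
time: 5.67
eef_pos: [561.8, -318.6, 13.7]
eef_rot: [0.0, -0.061, 0.998, -0.0]
wrist_force: [0.3, 0.1, 0.4]
opening: 61.7
grasp_force: 0.0
time: 6.0
eef_pos: [565.1, -320.0, 109.0]
eef_rot: [0.005, -0.061, 0.998, -0.003]
wrist_force: [0.3, -0.5, -0.2]
opening: 62.1
grasp_force: 0.0
jog [126.2 195.3   4.9] turn -0.24 (alt 2.902 ) j7 1.99 t 6.0
```

```bash
python3 jog.py '[[16,25,0,0],[33,50,0,0],[50,75,0,0],[66,100,0,0],[66,100,0,0]]' 70; python3 jog.py '[[16,25,0,0],[33,50,0,0],[50,75,0,0],[60,95,0,0],[60,95,0,0]]'; python3 jog.py '[[0,0,0,-0.12],[0,0,0,-0.24],[0,0,0,-0.24],[0,0,0,-0.24]]'; python3 - <<'E'
from h import *
p=camera_params("wrist");im=capture("wrist");cv2.imwrite("pics/w3.png",im[:,:,::-1])
m=mask(im,(130,80,40),(165,255,255))
print(rect(m,p,20), cv2.boundingRect(m)); plan(414.4,-140.8,4,.362)
t=capture("top");print("yellow",rect(mask(t,(20,120,80),(35,255,255),(430,200,480,270)),camera_params("top"),18))
E
```

```text
time: 6.47
eef_pos: [478.0, -221.1, 101.6]
eef_rot: [-0.005, -0.064, 0.998, 0.003]
wrist_force: [0.3, 1.2, -0.3]
opening: 70.2
grasp_force: 0.0
time: 6.88
eef_pos: [408.4, -136.3, 102.3]
eef_rot: [-0.003, -0.064, 0.998, 0.002]
wrist_force: [0.3, -0.9, 1.1]
opening: 70.1
grasp_force: 0.0
time: 7.22
eef_pos: [412.8, -140.8, 102.7]
eef_rot: [-0.0, -0.178, 0.984, 0.0]
wrist_force: [0.5, 0.4, -0.4]
opening: 70.0
grasp_force: 0.0
(array([ 413.7, -145.4], dtype=float32), [71.0, 45.6], 0.361) (274, 189, 76, 111)
jog [-1.5 -0.7 98.8] turn -0.004 (alt 3.138 ) j7 1.91 t 7.3
yellow (array([ 560.6, -315.1], dtype=float32), [73.5, 47.1], 0.124)
```

View pics/w3.png

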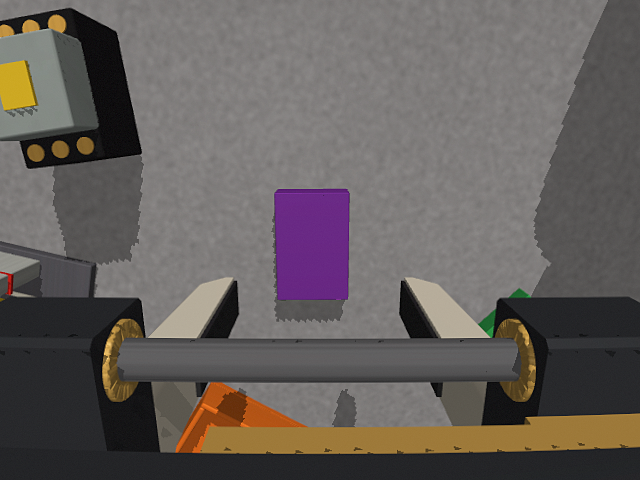

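View pics/s2.png

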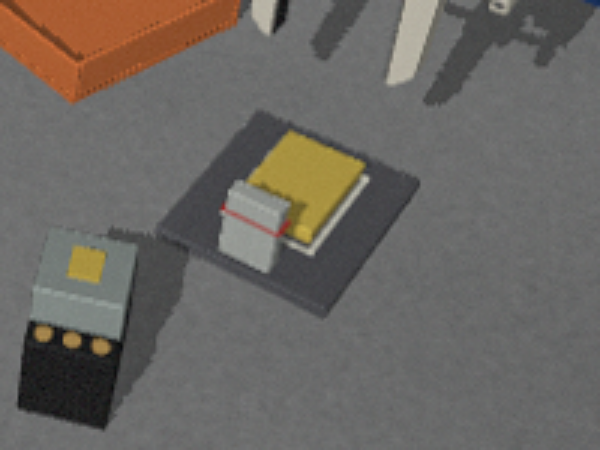

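The wrist view shows the purple plate at px 274–350 by 189–299, between the open fingers. The side crop shows yellow flat inside the white outline. Next I grasp purple.

```bash
python3 jog.py '[[0,-2.5,35,0],[0,-2.5,70,0],[0,-2.5,90,0],[0,-2.5,96,0],[0,-2.5,97,0]]'; python3 jog.py '[[0,0,0,0],[0,0,0,0],[0,0,0,0],[0,0,0,0],[0,0,0,0]]' 40 25;python3 jog.py '[[0,0,0,0],[0,0,0,0]]'; python3 jog.py '[[0,0,-40,0],[0,0,-80,0],[0,0,-100,0],[0,0,-100,0]]';  python3 -c "
from h import *
plan(561.5,-318,105,.124)"
```

```text
time: 7.73
eef_pos: [413.0, -142.4, 5.1]
eef_rot: [-0.002, -0.18, 0.984, 0.0]
wrist_force: [0.6, 0.4, 0.8]
opening: 70.0
grasp_force: 0.0
time: 8.15
eef_pos: [414.5, -143.1, 7.3]
eef_rot: [0.001, -0.18, 0.984, -0.001]
wrist_force: [-1.2, -0.5, 5.1]
opening: 45.6
grasp_force: 25.0
time: 8.32
eef_pos: [414.5, -143.1, 7.3]
eef_rot: [0.001, -0.18, 0.984, -0.001]
wrist_force: [-0.8, -1.2, 7.0]
opening: 45.6
grasp_force: 25.0
time: 8.65
eef_pos: [416.2, -143.4, 110.1]
eef_rot: [0.004, -0.18, 0.984, -0.002]
wrist_force: [0.3, -1.0, -0.9]
opening: 45.7
grasp_force: 25.0
jog [ -74.1 -214.7    6.7] turn 0.238 (alt -2.904 ) j7 1.91 t 8.7
```

```bash
python3 jog.py '[[-9,-27,0,0],[-18,-54,0,0],[-28,-81,0,0],[-37,-108,0,0],[-37,-108,0,0]]'; python3 jog.py '[[-9,-27,0,0],[-18,-54,0,0],[-28,-81,0,0],[-37,-106,0,0],[-37,-106,0,0]]'; python3 jog.py '[[0,0,0,0.12],[0,0,0,0.238],[0,0,0,0.238],[0,0,0,0.238],[0,0,0,0.238]]'; python3 - <<'E'
from h import *
p=camera_params("wrist");im=capture("wrist");cv2.imwrite("pics/w4.png",im[:,:,::-1])
s=probe_bus.get_state();z=s["eef_pos"][2]
u=np.array([np.cos(.124),np.sin(.124)])
r=rect(mask(im,(130,80,40),(165,255,255),(200,150,450,345)),p,z-7.3+20)
print(r,s["eef_pos"],"held plate centre",r[0]+(35-r[1][0]/2)*u if r[1][0]>r[1][1]-1 else "check")
m=mask(im,(20,120,80),(35,255,255),(200,100,450,300));print(cv2.boundingRect(m))
plan(561.5,-318,100,.124)
E
```

```text
time: 9.07
eef_pos: [489.2, -236.1, 105.3]
eef_rot: [0.001, -0.177, 0.984, -0.002]
wrist_force: [0.3, -0.6, -1.6]
opening: 45.6
grasp_force: 25.0
time: 9.48
eef_pos: [560.1, -321.4, 104.5]
eef_rot: [0.0, -0.178, 0.984, -0.002]
wrist_force: [0.4, -1.0, -1.3]
opening: 45.8
grasp_force: 25.0
time: 9.9
eef_pos: [558.1, -315.8, 105.7]
eef_rot: [-0.001, -0.064, 0.998, 0.0]
wrist_force: [-0.2, 0.1, -0.9]
opening: 45.6
grasp_force: 25.0
(array([ 545.5, -317.7], dtype=float32), [51.2, 45.3], 0.127) [ 558.26329171 -316.01168445  105.901897  ] held plate centre [ 554.82782535 -316.53739696]
(277, 193, 73, 21)
jog [-3.  -2.4  5.9] turn 0.003 (alt -3.139 ) j7 1.97 t 9.9
```

View pics/w4.png

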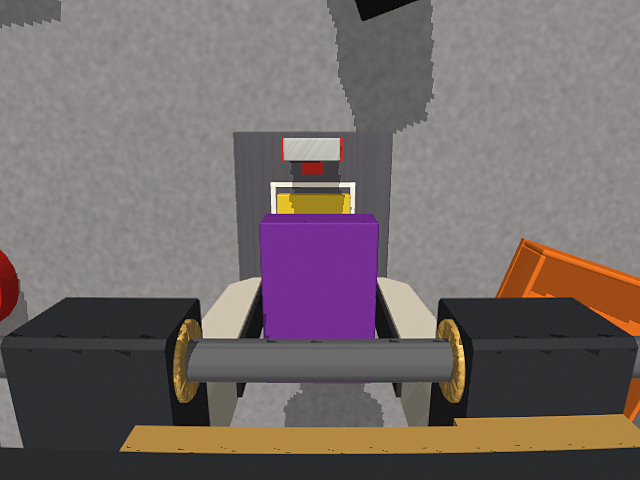

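The wrist view shows purple's upper near edge at row ~221 (261–378), and yellow's near edge at row 193 inside the outline (277–350).

```bash
python3 - <<'E'
from h import *
p=camera_params("wrist");z=probe_bus.get_state()["eef_pos"][2]
u=np.array([np.cos(.124),np.sin(.124)])
for n,px,h,k in(("purple",[(261,221),(378,221)],z+12.7,35),("purplebottom",[(262,213.5),(376,213.5)],z-7.3,35),("yellow",[(277,193),(350,193)],18,35),("outline",[(271,182.5),(355,182.5)],8,38.5)):
    e=onplane(px,p,h); print(n,np.hypot(*(e[1]-e[0])).round(1),(e.mean(0)+k*u).round(1))
E
```

```text
purple 44.2 [ 557.7 -316.1]
purplebottom 48.5 [ 558.4 -316.2]
yellow 45.1 [ 560.5 -319.2]
outline 53.6 [ 558.7 -319.9]
```

```bash
python3 jog.py '[[-1,-3.5,35,0],[-1,-3.5,60,0],[-1,-3.5,72,0],[-1,-3.5,78,0],[-1,-3.5,79.5,0]]'; python3 jog.py '[[0,0,0,0],[0,0,1,0],[0,0,1,0]]';  python3 jog.py '[[0,0,0,0],[0,0,0,0],[0,0,0,0],[0,0,0,0]]' 62; python3 jog.py '[[0,0,-35,0],[0,0,-70,0],[0,0,-80,0],[0,0,-80,0]]'; python3 -c "
from h import *
plan(436.4,12,100,2.73)"
```

```text
time: 10.37
eef_pos: [559.7, -319.5, 26.1]
eef_rot: [-0.001, -0.062, 0.998, 0.0]
wrist_force: [0.1, -1.0, -0.5]
opening: 45.6
grasp_force: 25.0
time: 10.62
eef_pos: [561.1, -320.2, 27.1]
eef_rot: [0.001, -0.062, 0.998, -0.001]
wrist_force: [-0.0, -0.7, -0.9]
opening: 46.2
grasp_force: 25.0
time: 10.95
eef_pos: [560.3, -320.0, 26.2]
eef_rot: [0.0, -0.062, 0.998, -0.0]
wrist_force: [-0.9, 0.7, 0.7]
opening: 61.3
grasp_force: 0.0
time: 11.28
eef_pos: [562.7, -320.9, 109.8]
eef_rot: [0.004, -0.062, 0.998, -0.002]
wrist_force: [-0.4, 0.0, -0.2]
opening: 61.9
grasp_force: 0.0
jog [ 84.2 346.    7.6] turn 0.536 (alt -2.606 ) j7 1.98 t 11.3
```

```bash
python3 jog.py '[[9,36,0,0],[18,72,0,0],[26,108,0,0],[35,144,0,0],[42,174,0,0]]' 70; python3 jog.py '[[9,36,0,0],[18,72,0,0],[26,108,0,0],[35,144,0,0],[42,172,0,0]]'; python3 jog.py '[[0,0,0,0.11],[0,0,0,0.22],[0,0,0,0.33],[0,0,0,0.44],[0,0,0,0.536]]'; python3 - <<'E'
from h import *
capture("side")
p=camera_params("wrist");im=capture("wrist");cv2.imwrite("pics/w5.png",im[:,:,::-1])
m=mask(im,(45,100,40),(80,255,255))
print(rect(m,p,15), cv2.boundingRect(m)); plan(436.4,11.5,4,2.73)
t=capture("top");print("purple",rect(mask(t,(130,80,40),(165,255,255)),camera_params("top"),38))
t=capture("side");cv2.imwrite("pics/s3.png",cv2.resize(t[250:400,400:600],None,fx=3,fy=3)[:,:,::-1])
E
```

```text
time: 11.7
eef_pos: [494.4, -149.6, 104.4]
eef_rot: [-0.002, -0.063, 0.998, 0.001]
wrist_force: [0.2, 0.2, 1.0]
opening: 70.0
grasp_force: 0.0
time: 12.12
eef_pos: [431.4, 15.6, 104.8]
eef_rot: [-0.002, -0.063, 0.998, 0.0]
wrist_force: [-0.8, 0.5, 0.1]
opening: 70.1
grasp_force: 0.0
time: 12.53
eef_pos: [432.7, 13.0, 104.7]
eef_rot: [-0.001, 0.207, 0.978, -0.0]
wrist_force: [0.2, -0.7, 0.5]
opening: 69.9
grasp_force: 0.0
(array([436. ,  10.1], dtype=float32), [70.9, 45.4], 2.73) (280, 196, 73, 107)
jog [ -4.1   0.2 100.8] turn 0.0 (alt -3.141 ) j7 0.99 t 12.6
purple (array([ 559.7, -316.4], dtype=float32), [74.7, 50.4], 0.14)
```

View pics/s3.png

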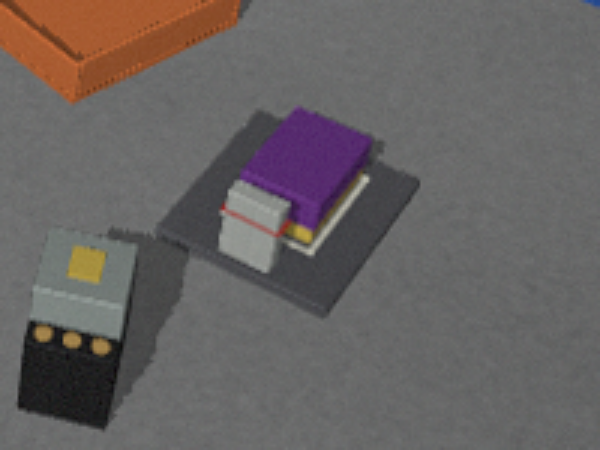

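The side crop shows purple squarely on yellow inside the outline, with its top level with the red line. Green next.

```bash
python3 jog.py '[[-4,0,35,0],[-4,0,70,0],[-4,0,92,0],[-4,0,98,0],[-4,0,99.5,0]]'; python3 jog.py '[[0,0,0,0],[0,0,0,0],[0,0,0,0],[0,0,0,0],[0,0,0,0]]' 40 25; python3 jog.py '[[0,0,0,0],[0,0,0,0]]'; python3 jog.py '[[0,0,-40,0],[0,0,-80,0],[0,0,-100,0],[0,0,-100,0]]';  python3 -c "
from h import *
plan(626,107,105,3.015)"
```

```text
time: 13.15
eef_pos: [436.3, 11.4, 4.9]
eef_rot: [-0.002, 0.204, 0.979, -0.0]
wrist_force: [0.1, -0.4, 0.8]
opening: 70.2
grasp_force: 0.0
time: 13.57
eef_pos: [438.2, 11.3, 7.3]
eef_rot: [0.001, 0.204, 0.979, 0.0]
wrist_force: [-0.2, -0.7, 5.2]
opening: 46.0
grasp_force: 25.0
time: 13.73
eef_pos: [438.2, 11.4, 7.3]
eef_rot: [0.001, 0.204, 0.979, 0.0]
wrist_force: [-0.7, 0.1, 6.4]
opening: 45.6
grasp_force: 25.0
time: 14.07
eef_pos: [440.4, 11.7, 110.2]
eef_rot: [0.004, 0.204, 0.979, 0.001]
wrist_force: [-0.4, -0.6, -0.9]
opening: 45.8
grasp_force: 25.0
jog [-131.9  161.6    6.9] turn -0.285 (alt 2.856 ) j7 0.99 t 14.1
```

```bash
python3 jog.py '[[-22,27,0,0],[-44,54,0,0],[-66,81,0,0],[-66,81,0,0]]'; python3 jog.py '[[-22,27,0,0],[-44,54,0,0],[-66,81,0,0],[-66,81,0,0]]'; python3 jog.py '[[0,0,0,-0.12],[0,0,0,-0.24],[0,0,0,-0.285],[0,0,0,-0.285]]';  python3 -c "
from h import *
plan(626,107,13,3.015)"
```

```text
time: 14.4
eef_pos: [536.7, 64.0, 106.0]
eef_rot: [0.004, 0.202, 0.979, 0.003]
wrist_force: [0.2, 0.7, -0.4]
opening: 45.4
grasp_force: 25.0
time: 14.73
eef_pos: [628.1, 111.9, 104.9]
eef_rot: [0.002, 0.203, 0.979, 0.003]
wrist_force: [0.4, 0.7, 0.3]
opening: 45.7
grasp_force: 25.0
time: 15.07
eef_pos: [622.0, 106.5, 104.8]
eef_rot: [-0.001, 0.063, 0.998, -0.0]
wrist_force: [-0.7, -0.2, -1.0]
opening: 45.7
grasp_force: 25.0
jog [-4.1  1.1 91.7] turn 0.0 (alt -3.141 ) j7 1.12 t 15.1
```

```bash
python3 jog.py '[[-4,1,35,0],[-4,1,65,0],[-4,1,82,0],[-4,1,90,0],[-4,1,92,0]]'; python3 jog.py '[[0,0,0,0],[0,0,1,0],[0,0,1,0]]';  python3 jog.py '[[0,0,0,0],[0,0,0,0],[0,0,0,0],[0,0,0,0]]' 62; python3 jog.py '[[0,0,-35,0],[0,0,-70,0],[0,0,-120,0],[0,0,-120,0],[0,0,-120,0]]'; python3 -c "
from h import *
plan(407.5,148,140,2.74)"
```

```text
time: 15.48
eef_pos: [625.4, 107.0, 12.0]
eef_rot: [-0.002, 0.064, 0.998, -0.001]
wrist_force: [-1.5, -0.2, 0.7]
opening: 45.7
grasp_force: 25.0
time: 15.73
eef_pos: [628.5, 107.8, 14.7]
eef_rot: [0.001, 0.063, 0.998, 0.0]
wrist_force: [-0.3, 0.1, -1.1]
opening: 45.4
grasp_force: 25.0
time: 16.07
eef_pos: [627.7, 107.6, 13.8]
eef_rot: [0.0, 0.063, 0.998, 0.0]
wrist_force: [0.3, 0.3, 0.1]
opening: 61.5
grasp_force: 0.0
time: 16.48
eef_pos: [630.2, 108.3, 137.6]
eef_rot: [0.004, 0.063, 0.998, 0.001]
wrist_force: [-0.2, 0.2, -0.6]
opening: 61.7
grasp_force: 0.0
jog [225.9  11.2  -4.2] turn 0.275 (alt -2.867 ) j7 1.12 t 16.5
```

```bash
python3 jog.py '[[28,1,-5,0],[56,3,-6,0],[84,4,-6,0],[112,5,-6,0],[112,5,-6,0]]' 70; python3 jog.py '[[28,1,0,0],[56,3,0,0],[84,4,0,0],[111,5,0,0],[111,5,0,0]]'; python3 jog.py '[[0,0,0,0.12],[0,0,0,0.24],[0,0,0,0.275],[0,0,0,0.275]]'; python3 - <<'E'
from h import *
p=camera_params("wrist");im=capture("wrist");cv2.imwrite("pics/w6.png",im[:,:,::-1])
m=mask(im,(100,100,30),(125,255,255),(200,100,450,330))
print(rect(m,p,76), cv2.boundingRect(m)); plan(407.5,148,45,2.74)
t=capture("top");print("green",rect(mask(t,(45,100,40),(80,255,255)),camera_params("top"),19))
E
```

```text
time: 16.9
eef_pos: [509.0, 127.5, 137.2]
eef_rot: [-0.005, 0.061, 0.998, -0.001]
wrist_force: [-0.7, 0.2, -0.2]
opening: 70.0
grasp_force: 0.0
time: 17.32
eef_pos: [400.8, 145.5, 137.8]
eef_rot: [-0.004, 0.061, 0.998, -0.002]
wrist_force: [-0.1, 0.2, -0.9]
opening: 70.2
grasp_force: 0.0
time: 17.65
eef_pos: [407.7, 145.4, 138.4]
eef_rot: [-0.0, 0.2, 0.98, -0.001]
wrist_force: [-0.4, 0.7, 0.1]
opening: 70.1
grasp_force: 0.0
(array([409.8, 145.3], dtype=float32), [29.6, 13.8], 1.154) (294, 248, 52, 24)
jog [ 1.1  2.5 93.5] turn 0.001 (alt -3.141 ) j7 0.7 t 17.7
green (array([626.9, 110.7], dtype=float32), [71.0, 44.8], 3.017)
```

View pics/w6.png

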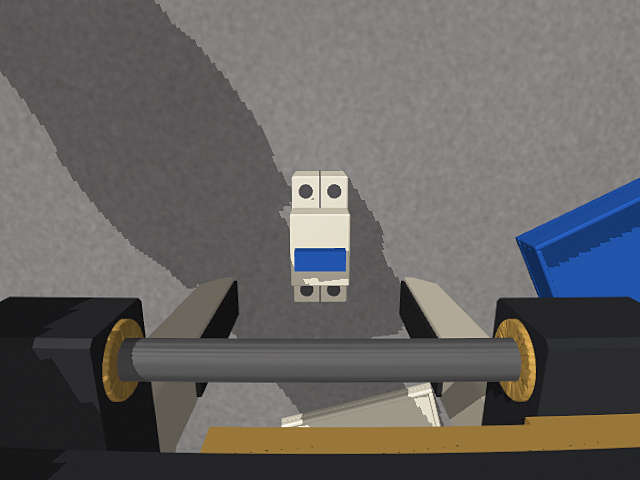

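The green plate reads flat in the tray by the top fix. The wrist view shows the breaker centred between the fingers (291–350, toggle at (320,260)).

```bash
python3 jog.py '[[1,2,35,0],[1,2,70,0],[1,2,92,0],[1,2,97,0],[1,2,98,0]]'; python3 jog.py '[[0,0,0,0],[0,0,0,0],[0,0,0,0],[0,0,0,0],[0,0,0,0]]' 30 25; python3 jog.py '[[0,0,0,0],[0,0,0,0],[0,0,0,0]]'; python3 jog.py '[[0,0,-25,0],[0,0,-60,0],[0,0,-70,0],[0,0,-70,0]]';  python3 -c "
from h import *
plan(537.2,347,110,.063)"
```

```text
time: 18.17
eef_pos: [406.6, 147.5, 39.9]
eef_rot: [-0.002, 0.199, 0.98, -0.001]
wrist_force: [-0.5, -1.5, 0.1]
opening: 70.1
grasp_force: 0.0
time: 18.58
eef_pos: [407.9, 148.1, 42.1]
eef_rot: [0.001, 0.2, 0.98, 0.0]
wrist_force: [0.5, 0.7, -0.5]
opening: 41.4
grasp_force: 0.0
time: 18.83
eef_pos: [407.3, 147.4, 41.8]
eef_rot: [0.0, 0.2, 0.98, -0.0]
wrist_force: [-1.6, -0.9, 6.0]
opening: 35.9
grasp_force: 24.8
time: 19.17
eef_pos: [409.0, 148.8, 113.4]
eef_rot: [0.002, 0.2, 0.98, 0.002]
wrist_force: [0.1, 0.4, -3.6]
opening: 36.0
grasp_force: 24.8
jog [-40.5 232.6   4.6] turn -0.465 (alt 2.677 ) j7 0.68 t 19.2
```

```bash
python3 jog.py '[[-7,38,0,0],[-14,77,0,0],[-20,116,0,0],[-20,116,0,0]]'; python3 jog.py '[[-7,38,0,0],[-14,77,0,0],[-20,116,0,0],[-20,116,0,0]]'; python3 jog.py '[[0,0,0,-0.12],[0,0,0,-0.24],[0,0,0,-0.36],[0,0,0,-0.46],[0,0,0,-0.465]]';  python3 -c "
from h import *
plan(537.2,346,47,.063)"
```

```text
time: 19.5
eef_pos: [474.7, 256.4, 110.4]
eef_rot: [0.002, 0.196, 0.981, 0.005]
wrist_force: [-0.1, 1.2, -1.7]
opening: 35.7
grasp_force: 25.0
time: 19.83
eef_pos: [536.4, 355.0, 109.0]
eef_rot: [0.0, 0.196, 0.981, 0.004]
wrist_force: [-0.8, 1.8, -2.7]
opening: 35.7
grasp_force: 25.0
time: 20.25
eef_pos: [533.6, 344.5, 108.8]
eef_rot: [-0.002, -0.033, 0.999, -0.001]
wrist_force: [-0.2, -0.2, -2.2]
opening: 35.9
grasp_force: 25.0
jog [-3.9  1.3 61.7] turn 0.002 (alt -3.139 ) j7 0.87 t 20.2
```

```bash
python3 jog.py '[[-4,1,30,0],[-4,1,52,0],[-4,1,59,0],[-4,1,62,0],[-4,1,63,0]]'; python3 jog.py '[[0,0,0,0],[0,0,1,0],[0,0,1,0],[0,0,1,0]]'
```

```text
time: 20.67
eef_pos: [538.3, 346.9, 47.5]
eef_rot: [-0.001, -0.031, 1.0, -0.0]
wrist_force: [0.6, -0.8, -1.9]
opening: 36.0
grasp_force: 25.0
time: 21.0
eef_pos: [539.3, 347.4, 48.2]
eef_rot: [0.001, -0.032, 1.0, 0.0]
wrist_force: [0.4, -0.5, -3.1]
opening: 36.1
grasp_force: 25.0
```

```bash
python3 jog.py '[[0,0,0.5,0],[0,0,1,0],[0,0,1.5,0],[0,0,1.5,0]]'; python3 jog.py '[[0,0,0.5,0],[0,0,1,0],[0,0,1,0],[0,0,1,0]]'
```

```text
time: 21.33
eef_pos: [539.0, 347.1, 46.1]
eef_rot: [0.0, -0.032, 1.0, 0.0]
wrist_force: [1.3, 0.6, -1.5]
opening: 35.8
grasp_force: 25.0
time: 21.67
eef_pos: [539.1, 347.1, 46.0]
eef_rot: [0.0, -0.032, 1.0, 0.0]
wrist_force: [-1.3, -1.6, 6.5]
opening: 35.5
grasp_force: 25.0
```

Contact reached (+6.5 N), so I release and go to the contactor.

```bash
python3 jog.py '[[0,0,0,0],[0,0,0,0],[0,0,0,0],[0,0,0,0]]' 60; python3 jog.py '[[0,0,-30,0],[0,0,-65,0],[0,0,-95,0],[0,0,-95,0],[0,0,-95,0]]' 75; python3 -c "
from h import *
plan(376.3,-303.5,142,.485)"
```

```text
time: 22.0
eef_pos: [538.9, 347.2, 44.6]
eef_rot: [0.0, -0.032, 0.999, 0.0]
wrist_force: [0.0, 0.3, -0.1]
opening: 57.1
grasp_force: 0.0
time: 22.42
eef_pos: [540.0, 348.0, 141.9]
eef_rot: [0.002, -0.032, 0.999, 0.001]
wrist_force: [-0.6, -1.8, -0.6]
opening: 74.8
grasp_force: 0.0
jog [ 204.4 -639.8   -2.6] turn -0.422 (alt 2.72 ) j7 0.88 t 22.4
```

```bash
python3 jog.py '[[10,-32,0,0],[20,-64,0,0],[31,-96,0,0],[41,-128,0,0],[51,-160,0,0]]'; python3 jog.py '[[10,-32,0,0],[20,-64,0,0],[31,-96,0,0],[41,-128,0,0],[51,-160,0,0]]'; python3 jog.py '[[10,-32,0,0],[20,-64,0,0],[31,-96,0,0],[41,-128,0,0],[51,-160,0,0]]';python3 jog.py '[[10,-32,0,0],[20,-64,0,0],[31,-96,0,0],[41,-128,0,0],[51,-160,0,0]]'; python3 jog.py '[[0,0,0,-0.12],[0,0,0,-0.24],[0,0,0,-0.36],[0,0,0,-0.42],[0,0,0,-0.422]]'; python3 - <<'E'
from h import *
p=camera_params("wrist");im=capture("wrist");cv2.imwrite("pics/w7.png",im[:,:,::-1])
m=mask(im,(20,120,80),(32,255,255),(200,100,450,330))
print(rect(m,p,74), cv2.boundingRect(m)); plan(376.3,-303.5,43,.485)
E
```

```text
time: 22.83
eef_pos: [496.3, 182.2, 138.1]
eef_rot: [-0.002, -0.032, 0.999, -0.001]
wrist_force: [0.1, -1.4, -0.0]
opening: 75.0
grasp_force: 0.0
time: 23.25
eef_pos: [455.4, 19.6, 138.5]
eef_rot: [-0.002, -0.032, 0.999, -0.0]
wrist_force: [1.1, -0.4, -0.8]
opening: 74.8
grasp_force: 0.0
time: 23.67
eef_pos: [414.7, -142.9, 138.6]
eef_rot: [-0.001, -0.032, 0.999, 0.001]
wrist_force: [0.2, 0.3, -0.0]
opening: 75.0
grasp_force: 0.0
time: 24.08
eef_pos: [374.0, -305.5, 138.4]
eef_rot: [-0.001, -0.032, 0.999, 0.001]
wrist_force: [0.1, -0.1, 0.6]
opening: 75.2
grasp_force: 0.0
time: 24.5
eef_pos: [374.6, -304.1, 138.3]
eef_rot: [-0.001, -0.241, 0.971, 0.001]
wrist_force: [-0.2, 0.7, -0.4]
opening: 74.7
grasp_force: 0.0
(array([ 376.3, -305.6], dtype=float32), [20.0, 15.7], 0.485) (287, 193, 59, 105)
jog [-1.7 -0.5 95.5] turn -0.001 (alt 3.14 ) j7 2.42 t 24.6
```

View pics/w7.png

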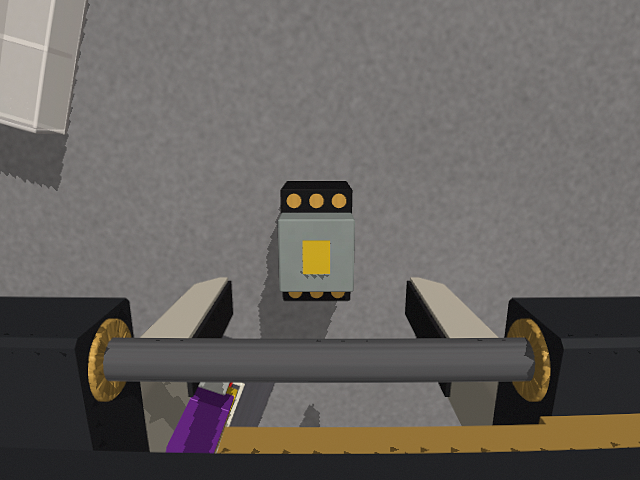

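The wrist view shows the contactor centred between the fingers (280–354), with its mark at (316,257).

```bash
python3 jog.py '[[-1.5,-1.5,35,0],[-1.5,-1.5,70,0],[-1.5,-1.5,90,0],[-1.5,-1.5,94,0],[-1.5,-1.5,95,0]]'; python3 jog.py '[[0,0,0,0],[0,0,0,0],[0,0,0,0],[0,0,0,0],[0,0,0,0]]' 38 30; python3 jog.py '[[0,0,0,0],[0,0,0,0],[0,0,0,0]]'; python3 jog.py '[[0,0,-25,0],[0,0,-60,0],[0,0,-75,0],[0,0,-75,0]]';  python3 -c "
from h import *
plan(616.3,-129,120)"
```

```text
time: 24.97
eef_pos: [376.9, -304.3, 43.5]
eef_rot: [-0.001, -0.24, 0.971, 0.001]
wrist_force: [0.7, -0.7, 0.2]
opening: 75.0
grasp_force: 0.0
time: 25.38
eef_pos: [377.8, -305.2, 45.6]
eef_rot: [0.0, -0.24, 0.971, -0.0]
wrist_force: [-1.5, 3.8, 4.7]
opening: 46.4
grasp_force: 2.4
time: 25.63
eef_pos: [377.5, -304.8, 45.5]
eef_rot: [-0.0, -0.24, 0.971, 0.0]
wrist_force: [-1.5, 2.0, 6.6]
opening: 45.1
grasp_force: 30.0
time: 25.97
eef_pos: [379.6, -306.6, 122.6]
eef_rot: [0.002, -0.24, 0.971, -0.003]
wrist_force: [-0.4, 0.0, -3.8]
opening: 44.8
grasp_force: 30.0
jog [-292.2   46.8    3.2] turn 0 (alt 0.0 ) j7 2.4 t 26.0
```

```bash
python3 jog.py '[[-30,5,0,0],[-60,10,0,0],[-90,14,0,0],[-120,19,0,0],[-148,23,0,0]]'; python3 jog.py '[[-30,5,0,0],[-60,10,0,0],[-90,14,0,0],[-120,19,0,0],[-144,23,0,0]]'; python3 jog.py '[[0,0,0,0],[0,0,0,0],[0,0,0,0]]';  python3 -c "
from h import *
plan(616.3,-129,50.5)"
```

```text
time: 26.38
eef_pos: [497.9, -214.2, 117.8]
eef_rot: [-0.001, -0.24, 0.971, 0.001]
wrist_force: [-0.3, -0.5, -3.3]
opening: 45.1
grasp_force: 30.0
time: 26.8
eef_pos: [615.1, -126.0, 117.2]
eef_rot: [-0.001, -0.241, 0.971, 0.001]
wrist_force: [0.8, -0.8, -3.8]
opening: 45.0
grasp_force: 30.0
time: 27.05
eef_pos: [612.5, -129.2, 117.6]
eef_rot: [-0.003, -0.24, 0.971, 0.0]
wrist_force: [-0.8, -0.9, -3.9]
opening: 44.6
grasp_force: 30.0
jog [-3.8 -1.7 67. ] turn 0 (alt 0.0 ) j7 1.99 t 27.1
```

```bash
python3 jog.py '[[-4,-2,30,0],[-4,-2,52,0],[-4,-2,62,0],[-4,-2,66,0],[-4,-2,67,0]]'; python3 jog.py '[[0,0,0,0],[0,0,1,0],[0,0,1,0],[0,0,1,0]]'; python3 jog.py '[[0,0,0.5,0],[0,0,1,0],[0,0,1,0],[0,0,1,0]]'
```

```text
time: 27.47
eef_pos: [617.8, -129.3, 51.8]
eef_rot: [-0.001, -0.24, 0.971, 0.0]
wrist_force: [-0.1, -0.3, -3.8]
opening: 44.9
grasp_force: 30.0
time: 27.8
eef_pos: [619.6, -128.3, 52.8]
eef_rot: [0.001, -0.24, 0.971, -0.0]
wrist_force: [0.6, 0.4, -3.0]
opening: 44.7
grasp_force: 30.0
time: 28.13
eef_pos: [619.0, -128.2, 50.8]
eef_rot: [-0.0, -0.24, 0.971, -0.0]
wrist_force: [-0.4, -0.3, -2.8]
opening: 44.8
grasp_force: 30.0
```

```bash
python3 jog.py '[[0,0,0.5,0],[0,0,1,0],[0,0,1,0],[0,0,1,0]]'; python3 jog.py '[[0,0,0.5,0],[0,0,1,0],[0,0,1,0],[0,0,1,0]]' | grep -E "pos|wrist"
```

```text
time: 28.47
eef_pos: [619.0, -128.2, 49.7]
eef_rot: [-0.0, -0.24, 0.971, 0.0]
wrist_force: [0.0, -0.6, -4.1]
opening: 44.9
grasp_force: 30.0
eef_pos: [619.0, -128.2, 49.6]
wrist_force: [-3.2, 0.3, 4.0]
```

Contact again, so I release, rise and inspect.

```bash
python3 jog.py '[[0,0,0,0],[0,0,0,0],[0,0,0,0],[0,0,0,0],[0,0,0,0]]' 68; python3 jog.py '[[0,0,-30,0],[0,0,-65,0],[0,0,-100,0],[0,0,-130,0],[0,0,-150,0]]'; python3 jog.py '[[30,0,0,0],[60,0,0,0],[100,0,0,0],[140,0,0,0],[150,0,0,0]]'; python3 jog.py '[[0,0,0,0],[0,0,0,0]]'; python3 - <<'E'
from h import *
t=capture("top");p=camera_params("top")
print("purple",rect(mask(t,(130,80,40),(165,255,255)),p,38),"green",rect(mask(t,(45,100,40),(80,255,255)),p,19))
cv2.imwrite("pics/t9.png",cv2.resize(t[150:330,100:500],None,fx=2,fy=2)[:,:,::-1])
s=capture("side");cv2.imwrite("pics/s9.png",cv2.resize(s[130:400,180:560],None,fx=2,fy=2)[:,:,::-1])
E
```

```text
time: 29.22
eef_pos: [619.2, -128.2, 48.7]
eef_rot: [0.0, -0.24, 0.971, -0.0]
wrist_force: [-0.8, -0.3, 0.4]
opening: 67.5
grasp_force: 0.0
time: 29.63
eef_pos: [620.5, -128.2, 202.5]
eef_rot: [0.002, -0.24, 0.971, -0.001]
wrist_force: [0.5, 0.6, -0.1]
opening: 68.0
grasp_force: 0.0
time: 30.05
eef_pos: [480.0, -202.5, 198.3]
eef_rot: [-0.004, -0.237, 0.972, -0.001]
wrist_force: [-0.6, -1.0, 0.1]
opening: 68.0
grasp_force: 0.0
time: 30.22
eef_pos: [487.1, -198.1, 199.2]
eef_rot: [0.001, -0.24, 0.971, -0.0]
wrist_force: [0.5, 0.1, 0.2]
opening: 67.8
grasp_force: 0.0Traceback (most recent call last):
  File "<stdin>", line 3, in <module>
  File "h.py", line 22, in rect
    c=max(cv2.findContours(m,cv2.RETR_EXTERNAL,cv2.CHAIN_APPROX_NONE)[0],key=cv2.contourArea)
ValueError: max() iterable argument is empty
```

```bash
python3 jog.py '[[-14,38,0,0],[-28,76,0,0],[-42,114,0,0],[-56,152,0,0],[-72,195,0,0]]'; python3 jog.py '[[0,0,0,0],[0,0,0,0]]'; python3 - <<'E'
from h import *
t=capture("top");p=camera_params("top")
cv2.imwrite("pics/t9.png",cv2.resize(t[150:330,100:500],None,fx=2,fy=2)[:,:,::-1])
s=capture("side");cv2.imwrite("pics/s9.png",cv2.resize(s[130:400,180:560],None,fx=2,fy=2)[:,:,::-1])
for n,lo,hi,z in(("purple",(130,80,40),(165,255,255),38),("green",(45,100,40),(80,255,255),19)):
    m=mask(t,lo,hi)
    if m.any(): print(n,rect(m,p,z))
E
```

```text
time: 30.68
eef_pos: [460.7, 7.6, 199.0]
eef_rot: [0.001, -0.242, 0.97, 0.001]
wrist_force: [0.5, 0.8, -0.4]
opening: 68.0
grasp_force: 0.0
time: 30.85
eef_pos: [460.7, 9.0, 199.2]
eef_rot: [0.001, -0.245, 0.969, 0.001]
wrist_force: [-1.3, 0.2, -0.5]
opening: 68.1
grasp_force: 0.0
purple (array([ 559.8, -316.2], dtype=float32), [74.4, 50.1], 0.14)
green (array([626.9, 110.9], dtype=float32), [70.3, 45.9], 3.021)
```

View pics/s9.png

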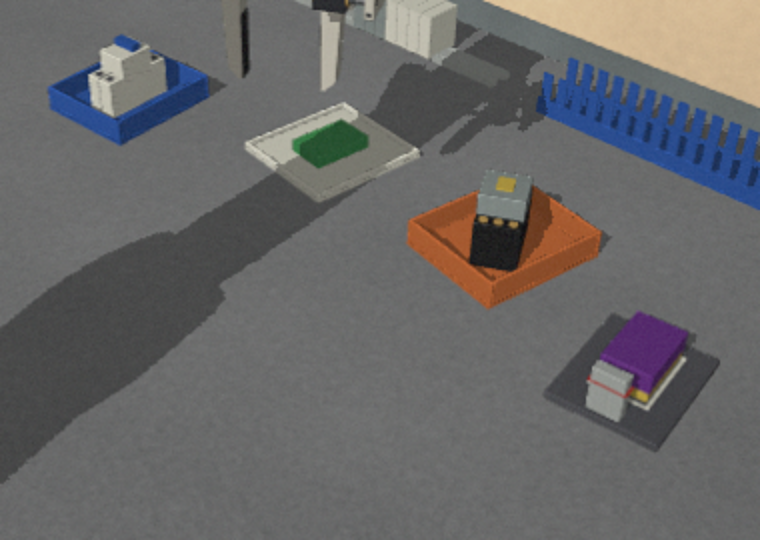

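View pics/t9.png

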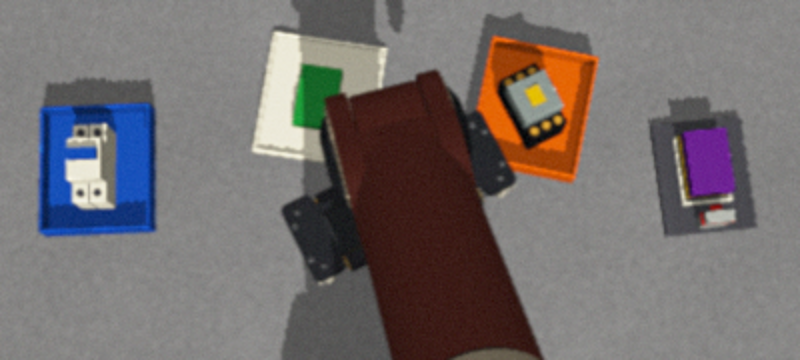

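Both views show the breaker upright in blue, contactor upright in orange, green flat in the tray and the purple-on-yellow stack within the outline. The arm touches nothing, so I hand in.

```bash
python3 -c "
from bench import bot, ticket, probe_bus, capture, camera_params
print(ticket.finish_job())"
```

```text
the job is handed in; nothing more can be done
None
```

I handed the job in at about 31 s of robot time, and the result was not reported back. The last pictures showed the breaker upright in the blue bin, the contactor upright in the orange bin, purple on yellow square on the gauge with its top at the red mark, green flat in the white tray, and the gripper clear of everything.

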